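Turn the punch rack to its empty place and hang the punch in it

ROBOT

A 6-joint arm with a two-finger parallel gripper is mounted at the origin on the work surface. World frame = base frame: x ahead of the robot, y to its left, z up, the work surface at z = 0. Lengths are in m, angles in rad, forces in N, time in s.
With the tool pointing down it reaches from about 0.275 to 0.875 m from the base axis. Payload 12.5 kg.
Tool frame: the origin (TCP) lies between the finger pads; the fingertips stand 8 mm ahead of it and the grasp point (between the pads) lies 11 mm behind it; z points along the fingers, y is the line along which they close (so a half turn about z gives the same grasp; the last joint's range is limited). The gripper opens to 85 mm and grips with 20 to 120 N. Pads are 22 mm wide; open, the fingers measure 114 mm over their backs; the gripper's body (76 mm by 85 mm) begins 54 mm behind the grasp point. The pads swing forward as they close: fully open they stand 13 mm farther back than shut.
Start: joints at [-1.24, 0.351, 1.652, -0, 1.139, -0.085], TCP at [0.222, -0.503, 0.239] pointing down, gripper open.
Joint ranges: [-2.75, 2.75], [-0.79, 2.1], [0.01, 2.65], [-1.57, 4.71], [0.07, 3.14], [-2.87, 2.87]. Speed limits (rad/s): [2.22, 2.22, 2.79, 3.14, 3.14, 3.14].

INTERFACE

Orientations are given as [roll, pitch, yaw] about the fixed x, y, z axes, in that order (R = Rz(yaw) Ry(pitch) Rx(roll)).
In Python, from bench import ctrl gives the robot as it stands.
- The arm moves only by the tool step_arm, never from a script. Its argument "increments" is a list of rows, each a list of 7 numbers: the shift along the world's x, y, z in m, then the turn, a rotation vector about the world's x, y, z in rad, then the closure, from -1 (fully open) to 1 (shut). A call has 1 to 10 rows; each row is the pose to reach, as a shift and turn from the pose commanded when the call began; what a row does not reach only later rows make up. A row lasts 1/10 s, in which the tool goes at most 50 mm and 8.59 degrees, less where a joint would pass 70% of its speed; a pose out of reach is approached as far as the arm can. A call with a gripper value outside its range is refused whole. The fingers move at their own pace and stop on an object; "force" is the grip in N (left out, the last holds). Time passes only in rows, so rows that repeat a pose let the fingers close. It gives the time, the measured TCP pose, the force, the opening and the grip force at its end, in the units of the state.
- ctrl.get_state(): the state, without advancing time (a new reading comes with each control period).
- ctrl.camera(name): name is "scene" or "side" or "wrist"; returns the picture (384x512x3 uint8, blue, green, red); there is no depth.
- ctrl.camera_params(name): a dict with "fov_y" (degrees; the focal length in pixels is half the picture's height over the tangent of half this angle, whatever the lens; pixels are square), "cx", "cy" (the principal point, pixels), "cam_to_world" (4x4, takes a point from camera to world coordinates). Camera axes: x right, y up, looking along -z (the intrinsics and any distortion apply to the point x, -y, -z); pixel columns grow to the right and rows downward; lengths in m; the calibration is good to about 2 mm. A picture is of the moment at which its call begins: read the wrist's pose just before it. camera_params takes no time and is no camera call; for the wrist camera it gives the pose at the moment of the call.
- ctrl.close_job(): hands the job in; it is judged then, once.
The state is a dict: "t": time; "joint_positions": joint angles; "qvel": joint speeds; "joint_efforts": joint torques, N m; "position": TCP position; "eef_rot": TCP orientation; "ft_force": force on the tool from outside, world axes, zero at the start; "ft_torque": the same for the moment, N m; "width": finger opening in m; "finger_force": force on a finger pad.
Only numpy, scipy, OpenCV 4.12 (cv2) and the standard library are available. Lean on these libraries where they do the work, as an engineer would, in place of code of your own. Each camera call takes 0.05 s, during which the arm holds its last target. There are 200 camera calls.

TASK

First turn the rotary punch rack by its wooden peg until its empty place is at the brass pointer on the base; turn it steadily, do not spin it. Then take the ball-headed punch with the collar out of the steel block, feel for the off-centre hole in the brass bush of the empty place without forcing, lower the punch gently until its collar sits fully home on the bush, and only then let go. Leave the rack facing the pointer and the other things where they are.

Things in the scene. Friction and masses are not known exactly. Their poses are not given: they have to be found in the camera images.
- turret: rotary punch rack; this frame is its fixed foot: round dark wood, 170 mm wide, 14 mm thick; origin on the bench on the turning axis, -x towards the brass pointer. The carousel on it has six arms 60 degrees apart, tops 100 mm above the bench: one empty place, the turning peg across from it, and four arms with fixed ball-headed punches up to 74 mm above the arm tops, balls up to 30 mm wide
- pointer (a point): tip of the brass pointer, a 22 mm tall cone fixed to the rack's foot, 122 mm from the axis, 32 mm above the bench
- carousel (a joint): angle of the carousel (rad), growing anticlockwise from above; 0 when the empty place is exactly at the pointer (within 0.1 is good). Dry friction: about 0.5 N m is needed to turn it (7 N at the turning peg), and it stays where it is left
- axis (a point): point on the turning axis of the carousel at the height of the arm tops, 100 mm above the bench
- peg_top (a point): centre of the top of the turning peg: a plain light wooden upright, 14 mm diameter, rising 60 mm from the arm top, 75 mm from the axis, fixed to the carousel
- place (a point): centre of the empty place, at the height of the top of its brass bush (106 mm above the bench), 75 mm from the axis; moves with the carousel. The bush is 42 mm wide, 14 mm thick, with a through hole 15 mm in diameter. The hole's centre is NOT here: it lies 5.5 mm from this point in a direction that differs every time, is not measured, and does not change under the punch
- place_under (a point): centre of the empty place 14 mm lower, at the bush's underside. The bush sits on a spring: pressed down it gives 1 mm per 1 N, at most 5 mm, then is hard; it rises again (the force drops) when the punch's foot comes over the hole. Punch and rack must never press on each other with more than 20 N
- punch: the punch to hang: steel, 107 mm long, upright (z up), 0.15 to 0.24 kg; origin at the centre of its foot. Foot 9 mm wide with a 2.5 mm high chamfer to the 12 mm shank, which ends at 36 mm; collar 24 mm wide from 36 to 42 mm; grip 16 mm in diameter from 42 to 84 mm; then a ball head 24 mm wide. It stands in one of the block's two holes (which one differs), the drift in the other
- collar (a point): centre of the underside of the punch's collar, 36 mm above its foot; level with place when home (its weight presses the bush down about 2 mm). Dragging the foot over the bush under load slowly tilts the punch in the fingers; light touches do not
- block: the fixed block of blackened steel, 65 mm (x) by 140 mm (y) by 50 mm tall; origin under its centre; two holes at y = -36 and +36 mm, 14 mm wide, 30 mm deep
- drift: bystander: plain straight steel punch without collar or ball, 12 mm diameter, 97 mm long; origin at the centre of its foot
- finial: bystander: loose brass finial shaped like an onion dome, 46 mm wide, 75 mm tall; origin under its centre
- lamp_cup: bystander: loose copper lamp cup, 64 mm wide, 55 mm tall; origin under its centre
- stake: bystander: small cast-iron anvil stake on a 55 mm foot, 88 mm tall, its 50 mm horn along its +y; origin under its centre
- hammer: bystander: hammer lying on the bench, wooden handle, about 0.25 m long
- collar_ring: bystander: brass ring 60 mm wide, 10 mm thick, lying flat; origin under its centre
- weight: bystander: dark steel knobbed weight, 48 mm wide, 56 mm tall; origin under its centre
Not all that is in view belongs to the job. What is shaped like the punch but orange is not meant.

How it is judged:
On the way, in this order (a step that is already met when the one before it is completed fails the run):
1. the empty place has been turned to the pointer while the punch is still in the block (value of joint carousel between -0.12 and 0.12 rad and distance of punch from where it was at the start of the episode below 0.02 m), for 0.3 s.
2. the punch's collar is home on the bush while the fingers still hold the punch (z of collar in the frame of place between -0.006 and 0.003 m and horizontal distance between collar and place below 0.009 m and angle between punch's own z axis and vertical below 0.12 rad and contact force between the fingers and punch above 0.5 N), for 0.1 s.
At the end, for the whole second after the job is handed in: The punch hangs upright (within 0.12 rad) in the empty place, its collar underside 6 mm below to 3 mm above the free bush top and within 9 mm of the place's centre, released and at rest; the carousel is within 0.15 rad of the pointer; every bystander is within 30 mm of its start (z of collar in the frame of place between -0.006 and 0.003 m and horizontal distance between collar and place below 0.009 m and angle between punch's own z axis and vertical below 0.12 rad and value of joint carousel between -0.15 and 0.15 rad and contact force between the fingers and punch below 0.1 N and linear speed of punch below 0.02 m/s and distance of each of drift, finial, lamp_cup, stake, hammer, collar_ring, weight from where it was at the start of the episode below 0.03 m); the robot touches nothing.
It fails at once if punch and rack press on each other with more than 20 N (contact force between punch and turret above 20 N).
It fails at once if the carousel is spun faster than 2.5 rad/s (velocity of joint carousel above 2.5 rad/s or velocity of joint carousel below -2.5 rad/s).
It also fails if it takes over 72 s, if anything falls off the work surface, if the arm or the gripper's body presses on something with over 40 N, if the wrist force passes 120 N, or if a joint passes its speed limit or range.

## Working session

There is one attempt and no reset: what is moved stays moved. The work goes in short steps, Python scripts to look and compute and a tool call to move; the robot and the scene stay as the last step left them, time stands still between calls to the robot, and variables do not carry over. Pictures are saved under pics/ and viewed, at most 10 in all, crops included, and the job is handed in when it is done.

Besides the shell and the picture viewer there is one more tool, called after "Emit:" as name([rows], argument=value, ...), one row to a line, values as JSON. step_arm: Moves the arm, as the interface text tells. Its arguments: {"type":"object","properties":{"increments":{"type":"array","items":{"type":"array","items":{"type":"number"}}},"force":{"type":"number"}},"required":["increments"]}

```bash
mkdir -p pics; ls; cat > h.py <<'E'
import numpy as np, cv2
from bench import ctrl
def P(n):
    p=ctrl.camera_params(n); return p
def ray(p,u,v,h=384):
    f=h/2/np.tan(np.radians(p['fov_y'])/2)
    T=np.array(p['cam_to_world']); d=T[:3,:3]@np.array([(u-p['cx'])/f,-(v-p['cy'])/f,-1.])
    return T[:3,3],d/np.linalg.norm(d)
def onz(p,u,v,z):
    o,d=ray(p,u,v); return o+d*(z-o[2])/d[2]
def proj(p,X,h=384):
    f=h/2/np.tan(np.radians(p['fov_y'])/2)
    T=np.array(p['cam_to_world']); c=T[:3,:3].T@(np.array(X)-T[:3,3])
    return p['cx']+f*c[0]/-c[2], p['cy']-f*c[1]/-c[2]
def tri(p1,a,p2,b):
    o1,d1=ray(p1,*a);o2,d2=ray(p2,*b)
    s=np.linalg.lstsq(np.c_[d1,-d2],o2-o1,rcond=None)[0]
    A=o1+s[0]*d1;B=o2+s[1]*d2
    return (A+B)/2,np.linalg.norm(A-B)
E
python3 - <<'E'
from h import *
a=ctrl.camera('scene');b=ctrl.camera('side')
cv2.imwrite('pics/s0.png',a);cv2.imwrite('pics/d0.png',b)
cv2.imwrite('pics/v1.png',cv2.resize(a,(800,600)));cv2.imwrite('pics/v2.png',cv2.resize(b,(800,600)))
for n in('scene','side','wrist'):
    p=P(n);print(n,{k:np.round(v,3).tolist() if not isinstance(v,str) else v for k,v in p.items()})
print(ctrl.get_state())
E
```

```text
pics
scene {'fov_y': 56.14, 'cx': 260.818, 'cy': 197.145, 'cam_to_world': [[0.788, -0.472, 0.395, 0.978], [0.615, 0.601, -0.51, -0.566], [0.004, 0.645, 0.764, 0.953], [0.0, 0.0, 0.0, 1.0]]}
side {'fov_y': 54.169, 'cx': 263.581, 'cy': 194.596, 'cam_to_world': [[0.987, 0.098, -0.123, 0.419], [-0.157, 0.537, -0.829, -0.967], [-0.015, 0.838, 0.545, 0.758], [0.0, 0.0, 0.0, 1.0]]}
wrist {'fov_y': 70.938, 'cx': 255.546, 'cy': 184.606, 'cam_to_world': [[0.404, 0.866, 0.295, 0.296], [-0.915, 0.383, 0.128, -0.47], [-0.002, -0.322, 0.947, 0.373], [0.0, 0.0, 0.0, 1.0]]}
{'t': 0.1, 'joint_positions': array([-1.23961327e+00,  3.51177064e-01,  1.65233890e+00, -4.21328129e-06,
        1.13909179e+00, -8.46098645e-02]), 'qvel': array([-9.08461202e-04, -1.46806037e-03, -7.71535830e-04,  2.03989874e-03,
       -1.62999777e-05, -8.32064199e-04]), 'joint_efforts': array([ 1.53575587e-03, -5.06831717e+01, -2.91873997e+01, -7.62048012e-05,
        2.60175540e-03,  1.61315859e-05]), 'position': array([ 0.2220804 , -0.50286672,  0.2388232 ]), 'eef_rot': array([-3.14058086e+00, -8.19743003e-05,  4.15794641e-01]), 'ft_force': array([-0.86479276,  0.13301609, -1.11679296]), 'ft_torque': array([0.02933705, 0.00420067, 0.00012099]), 'finger_force': 0.0, 'width': 0.0851031371406372}
```

View pics/v1.png

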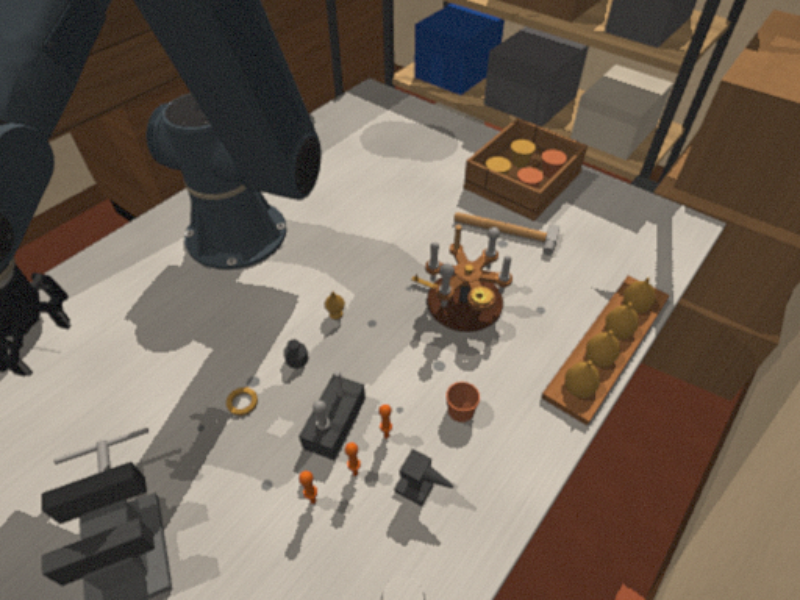

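View pics/v2.png

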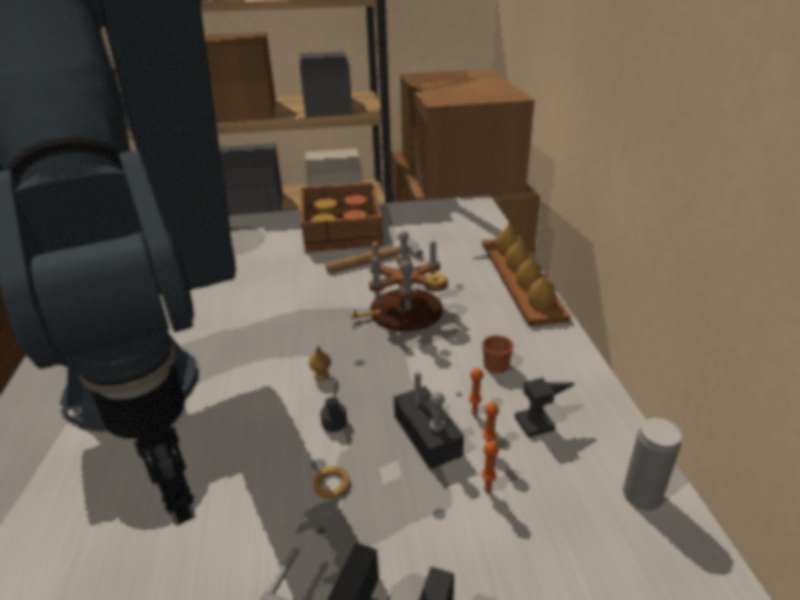

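The scene shows the rack at (465,285), with its bush at (482,295), peg at (458,238) and brass pointer at (415,280). The block is at (333,415), with one ball-headed steel punch at (321,410). In the side view the rack is at (407,285), bush (437,281), pointer (355,315), and the punch at (437,405) with the drift at (418,380). The three ball-headed things beside the block are orange, so they are not meant. I'll confirm with one enlarged crop.

```bash
python3 - <<'E'
from h import *
a=cv2.imread('pics/s0.png');b=cv2.imread('pics/d0.png')
def c(im,x,y,w=80,h=60): return cv2.resize(im[y:y+h,x:x+w],(400,300),interpolation=cv2.INTER_CUBIC)
o=np.vstack([np.hstack([c(a,257,145,),c(b,220,148)]),np.hstack([c(a,180,235),c(b,240,235)])])
cv2.imwrite('pics/v3.png',o)
for im,n,r in((a,'scene',(257,145,80,70)),(b,'side',(215,145,80,70))):
    x,y,w,h=r; hsv=cv2.cvtColor(im[y:y+h,x:x+w],cv2.COLOR_BGR2HSV)
    m=cv2.inRange(hsv,(17,110,90),(35,255,255))
    k,l,s,ce=cv2.connectedComponentsWithStats(m)
    for i in range(1,k):
        if s[i,4]>5: print(n,s[i]+[x,y,0,0,0],ce[i]+[x,y])
E
```

```text
scene [298 170   5   4  19] [299.89473684 171.42105263]
scene [267 178  13   6  31] [272.35483871 180.80645161]
scene [301 183  15  12 123] [307.86178862 188.71544715]
side [273 175  12   8  71] [278.43661972 178.50704225]
side [228 199  12   4  21] [233.38095238 200.71428571]
```

View pics/v3.png

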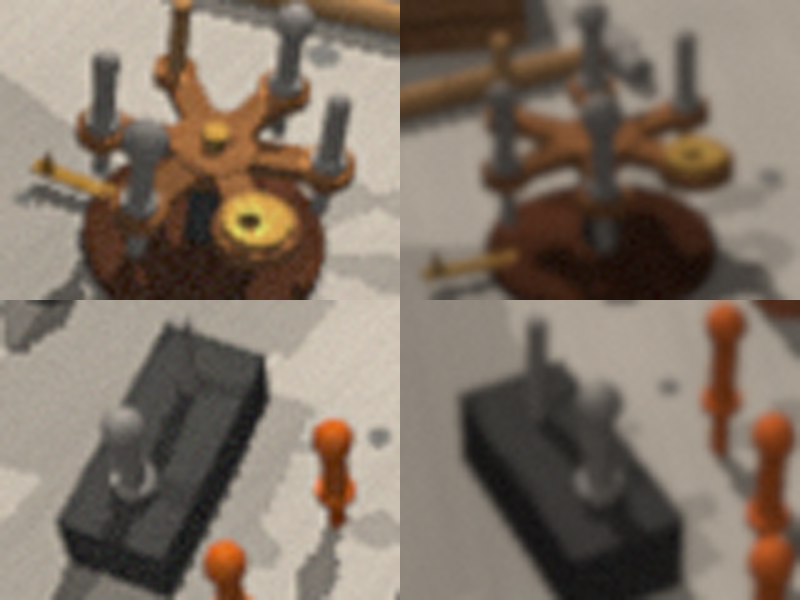

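The crop confirms the punch: grey steel with ball and collar, in the block's near hole at scene (205,259), side (280,255). The plain drift stands in the other hole at side (268,239), and the orange look-alikes are outside the block. The bush's dark hole is visibly off-centre. The peg is at scene (293,146), side (240,156).

```bash
python3 - <<'E'
from h import *
s,d=P('scene'),P('side')
for n,a,b,z in(('place',(307.9,188.7),(278.4,178.5),.106),('pegtop',(293,146),(240,156),.16),('pointer',(266,176.4),(227.2,199.6),.032),('ball',(204.8,259.4),(280,255),.115),('drift',(216,240.5),(267.6,240),.117),
 ('blockNear',(192.4,279),(253,254),.05)):
    X,e=tri(s,a,d,b); print(n,X.round(4),round(e,4),'onz',onz(s,*a,z).round(4),onz(d,*b,z).round(4))
print('hub',onz(s,299.9,171.4,.11).round(4))
# block top mask corners skipped
E
```

```text
place [0.6336 0.1214 0.1016] 0.0001 onz [0.6355 0.1177 0.106 ] [0.6322 0.1142 0.106 ]
pegtop [0.5134 0.2054 0.1563] 0.0016 onz [0.5164 0.2009 0.16  ] [0.5125 0.1997 0.16  ]
pointer [0.4539 0.1404 0.0241] 0.001 onz [0.4579 0.1349 0.032 ] [0.4538 0.1279 0.032 ]
ball [ 0.5614 -0.2697  0.1136] 0.0018 onz [ 0.5613 -0.2695  0.115 ] [ 0.5615 -0.2722  0.115 ]
drift [ 0.5416 -0.2048  0.1107] 0.001 onz [ 0.5453 -0.2079  0.117 ] [ 0.5401 -0.2116  0.117 ]
blockNear [ 0.5271 -0.2971  0.1063] 0.0952 onz [ 0.5449 -0.3122  0.05  ] [ 0.5028 -0.1849  0.05  ]
hub [0.5752 0.1617 0.11  ]
```

Emit:
step_arm([
  [0.018, 0.044, 0.006, 0, 0, 0.13, 0],
  [0.036, 0.088, 0.012, 0, 0, 0.26, 0],
  [0.054, 0.132, 0.018, 0, 0, 0.39, 0],
  [0.072, 0.176, 0.024, 0, 0, 0.52, 0],
  [0.09, 0.22, 0.03, 0, 0, 0.65, 0],
  [0.108, 0.264, 0.036, 0, 0, 0.78, 0],
  [0.126, 0.308, 0.04, 0, 0, 0.91, 0],
  [0.144, 0.352, 0.04, 0, 0, 1.04, 0],
  [0.162, 0.396, 0.04, 0, 0, 1.17, 0],
  [0.18, 0.44, 0.04, 0, 0, 1.3, 0],
], force=40)

```text
t: 1.1
position: [0.4024, -0.0612, 0.2793]
eef_rot: [3.141, 0.0, 1.721]
ft_force: [1.2, -1.3, -0.0]
width: 0.0429
finger_force: 0.0
```

Emit:
step_arm([
  [0.019, 0.043, 0, 0, 0, 0.135, 0],
  [0.038, 0.087, 0, 0, 0, 0.27, 0],
  [0.056, 0.13, 0, 0, 0, 0.405, 0],
  [0.075, 0.174, 0, 0, 0, 0.54, 0],
  [0.094, 0.218, 0, 0, 0, 0.675, 0],
  [0.112, 0.263, 0, 0, 0, 0.81, 0],
  [0.112, 0.263, -0.02, 0, 0, 0.81, 0],
  [0.112, 0.263, -0.02, 0, 0, 0.81, 0],
])

```text
t: 1.9
position: [0.513, 0.2005, 0.2566]
eef_rot: [-3.138, -0.003, 2.527]
ft_force: [0.1, -0.3, 0.1]
width: 0.0426
finger_force: 0.0
```

```bash
python3 - <<'E'
from h import *
s=ctrl.get_state();p=P('wrist');a=ctrl.camera('wrist');cv2.imwrite('pics/w1.png',a)
import pickle;pickle.dump(p,open('w1.pkl','wb'))
print(s['t'],s['position'],s['eef_rot'],s['width'],s['joint_positions'])
for X in((.514,.2,.16),(.634,.117,.106),(.574,.159,.11)): print(proj(p,X))
E
```

```text
1.9 [0.51302058 0.20046951 0.25663469] [-3.13770392e+00 -2.98510150e-03  2.52735774e+00] 0.04256547785032489 [ 2.88026420e-01  3.37036847e-01  1.62623116e+00 -7.33335221e-05
  1.18322653e+00 -6.68512917e-01]
(np.float64(257.163473241436), np.float64(192.1805597372691))
(np.float64(257.92159000706107), np.float64(285.0440522946892))
(np.float64(257.8902808331761), np.float64(235.61796478564708))
```

View pics/w1.png

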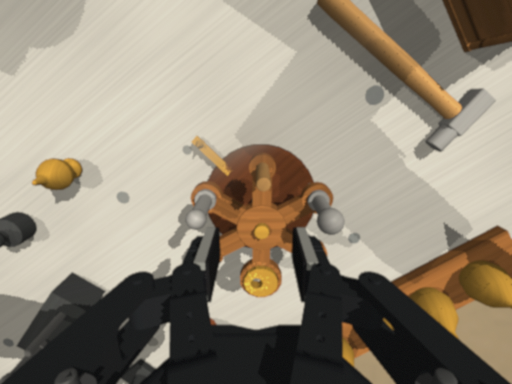

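The wrist view shows the peg running from its ring (262,160) up to its top at about (264,187), the hub cap at (261,232), and the bush at (261,282) with its hole off-centre. The pointer is at (197,142). I'll recompute these on their heights.

```bash
python3 - <<'E'
from h import *
import pickle
p=pickle.load(open('w1.pkl','rb'));a=cv2.imread('pics/w1.png')
m=cv2.inRange(cv2.cvtColor(a,cv2.COLOR_BGR2HSV),(18,110,90),(35,255,255))
k,l,s,ce=cv2.connectedComponentsWithStats(m[120:310,180:340])
for i in range(1,k):
    if s[i,4]>15: print(s[i]+[180,120,0,0,0],ce[i]+[180,120])
pl=onz(p,261.3,281.5,.106);pg=onz(p,264,185,.16);hub=onz(p,261,232,.11);po=onz(p,197,141,.032)
for x in(pl,pg,hub,po):print(x.round(4))
print('peg-place',np.linalg.norm(pl[:2]-pg[:2]),np.linalg.norm(pl[:2]-hub[:2]),np.linalg.norm(po[:2]-hub[:2]))
an=lambda v:np.degrees(np.arctan2(v[1],v[0]))
print(an(pl-hub),an(pg-hub),an(po-hub))
E
```

```text
[193 137  36  38 307] [211.29315961 155.21172638]
[254 223  15  16 186] [261.18817204 230.90860215]
[243 266  35  31 813] [260.31488315 280.98769988]
[0.632  0.1236 0.106 ]
[0.5119 0.209  0.16  ]
[0.5722 0.1647 0.11  ]
[0.4467 0.1493 0.032 ]
peg-place 0.1474041273952665 0.07258457898203785 0.12644909733820098
-34.47833149869629 143.67201934436247 -173.01726839771496
```

Emit:
step_arm([
  [-0.001, 0.005, -0.04, 0, 0, 0, 0],
  [-0.001, 0.005, -0.08, 0, 0, 0, 0],
  [-0.001, 0.005, -0.11, 0, 0, 0, 0],
  [-0.001, 0.005, -0.128, 0, 0, 0, 0],
  [-0.001, 0.005, -0.128, 0, 0, 0, 0],
  [-0.001, 0.005, -0.128, 0, 0, 0, 1],
  [-0.001, 0.005, -0.128, 0, 0, 0, 1],
  [-0.001, 0.005, -0.128, 0, 0, 0, 1],
  [-0.001, 0.005, -0.128, 0, 0, 0, 1],
  [-0.001, 0.005, -0.128, 0, 0, 0, 1],
], force=30)

```text
t: 2.95
position: [0.5143, 0.2052, 0.1332]
eef_rot: [3.139, 0.002, 2.526]
ft_force: [0.6, 1.5, 7.3]
width: 0.013
finger_force: 29.7
```

```bash
python3 -c "
import numpy as np
r=.0735;t0=144.3
for k in range(0,3):
  a0=t0-42*k
  print([[round(r*(np.cos(np.radians(a0-6*i))-np.cos(np.radians(a0))),3),round(r*(np.sin(np.radians(a0-6*i))-np.sin(np.radians(a0))),3),0,0,0,round(-np.radians(6*i),3),1] for i in range(1,8)])
"
```

```text
[[np.float64(0.005), np.float64(0.006), 0, 0, 0, np.float64(-0.105), 1], [np.float64(0.01), np.float64(0.011), 0, 0, 0, np.float64(-0.209), 1], [np.float64(0.016), np.float64(0.016), 0, 0, 0, np.float64(-0.314), 1], [np.float64(0.023), np.float64(0.021), 0, 0, 0, np.float64(-0.419), 1], [np.float64(0.029), np.float64(0.024), 0, 0, 0, np.float64(-0.524), 1], [np.float64(0.037), np.float64(0.027), 0, 0, 0, np.float64(-0.628), 1], [np.float64(0.044), np.float64(0.029), 0, 0, 0, np.float64(-0.733), 1]]
[[np.float64(0.008), np.float64(0.001), 0, 0, 0, np.float64(-0.105), 1], [np.float64(0.015), np.float64(0.002), 0, 0, 0, np.float64(-0.209), 1], [np.float64(0.023), np.float64(0.001), 0, 0, 0, np.float64(-0.314), 1], [np.float64(0.031), np.float64(0.0), 0, 0, 0, np.float64(-0.419), 1], [np.float64(0.038), np.float64(-0.002), 0, 0, 0, np.float64(-0.524), 1], [np.float64(0.045), np.float64(-0.005), 0, 0, 0, np.float64(-0.628), 1], [np.float64(0.052), np.float64(-0.008), 0, 0, 0, np.float64(-0.733), 1]]
[[np.float64(0.006), np.float64(-0.004), 0, 0, 0, np.float64(-0.105), 1], [np.float64(0.012), np.float64(-0.009), 0, 0, 0, np.float64(-0.209), 1], [np.float64(0.018), np.float64(-0.014), 0, 0, 0, np.float64(-0.314), 1], [np.float64(0.023), np.float64(-0.02), 0, 0, 0, np.float64(-0.419), 1], [np.float64(0.027), np.float64(-0.027), 0, 0, 0, np.float64(-0.524), 1], [np.float64(0.031), np.float64(-0.034), 0, 0, 0, np.float64(-0.628), 1], [np.float64(0.033), np.float64(-0.041), 0, 0, 0, np.float64(-0.733), 1]]
```

Emit:
step_arm([
  [0.005, 0.006, 0, 0, 0, -0.105, 1],
  [0.01, 0.011, 0, 0, 0, -0.209, 1],
  [0.016, 0.016, 0, 0, 0, -0.314, 1],
  [0.023, 0.021, 0, 0, 0, -0.419, 1],
  [0.029, 0.024, 0, 0, 0, -0.524, 1],
  [0.037, 0.027, 0, 0, 0, -0.628, 1],
  [0.044, 0.029, 0, 0, 0, -0.733, 1],
])

```text
t: 3.65
position: [0.5569, 0.2349, 0.1332]
eef_rot: [-3.142, -0.001, 1.789]
ft_force: [-9.2, 3.5, 12.1]
width: 0.013
finger_force: 30.3
```

Emit:
step_arm([
  [0.008, 0.001, 0, 0, 0, -0.105, 1],
  [0.015, 0.002, 0, 0, 0, -0.209, 1],
  [0.023, 0.001, 0, 0, 0, -0.314, 1],
  [0.031, 0.0, 0, 0, 0, -0.419, 1],
  [0.038, -0.002, 0, 0, 0, -0.524, 1],
  [0.045, -0.005, 0, 0, 0, -0.628, 1],
  [0.052, -0.008, 0, 0, 0, -0.733, 1],
])

```text
t: 4.35
position: [0.6092, 0.2279, 0.1332]
eef_rot: [-3.141, -0.003, 1.056]
ft_force: [-7.3, 9.2, 8.9]
width: 0.013
finger_force: 30.0
```

Emit:
step_arm([
  [0.006, -0.004, 0, 0, 0, -0.105, 1],
  [0.012, -0.009, 0, 0, 0, -0.209, 1],
  [0.018, -0.014, 0, 0, 0, -0.314, 1],
  [0.023, -0.02, 0, 0, 0, -0.419, 1],
  [0.027, -0.027, 0, 0, 0, -0.524, 1],
  [0.031, -0.034, 0, 0, 0, -0.628, 1],
  [0.033, -0.041, 0, 0, 0, -0.733, 1],
  [0.033, -0.041, 0, 0, 0, -0.733, 1],
])

```text
t: 5.15
position: [0.6434, 0.1854, 0.1332]
eef_rot: [-3.141, -0.004, 0.322]
ft_force: [3.2, 4.0, 2.6]
width: 0.0131
finger_force: 29.6
```

```bash
python3 - <<'E'
from h import *
s=ctrl.get_state();print(s['position'],s['ft_force'],s['joint_positions'].round(2))
a=ctrl.camera('scene');b=ctrl.camera('side');w=ctrl.camera('wrist')
cv2.imwrite('pics/s1.png',a);cv2.imwrite('pics/d1.png',b);cv2.imwrite('pics/w2.png',w)
for im,n,r in((a,'scene',(240,135,110,80)),(b,'side',(205,135,110,80)),(w,'wrist',(100,0,300,384))):
    x,y,ww,h=r; hsv=cv2.cvtColor(im[y:y+h,x:x+ww],cv2.COLOR_BGR2HSV)
    m=cv2.inRange(hsv,(18,110,90),(35,255,255))
    k,l,st,ce=cv2.connectedComponentsWithStats(m)
    for i in range(1,k):
        if st[i,4]>15: print(n,st[i]+[x,y,0,0,0],ce[i]+[x,y])
c=lambda im,x,y:cv2.resize(im[y:y+60,x:x+80],(400,300),interpolation=cv2.INTER_CUBIC)
cv2.imwrite('pics/v5.png',np.vstack([np.hstack([c(a,257,145),c(b,220,148)]),np.hstack([cv2.resize(w,(400,300)),np.zeros((300,400,3),np.uint8)])]))
E
```

```text
[0.64344613 0.18535802 0.13323861] [3.1946439  3.97075414 2.62200813] [0.21 0.68 1.41 0.   1.06 1.46]
scene [272 162  13  10  91] [277.96703297 166.40659341]
scene [298 170   5   4  17] [299.64705882 171.47058824]
scene [264 177  13   7  27] [270.22222222 179.88888889]
side [205 136   8   4  20] [207.55 137.2 ]
side [234 175  11   8  59] [239.33898305 178.45762712]
wrist [240 300  24  26 487] [251.34291581 312.73511294]
```

View pics/v5.png

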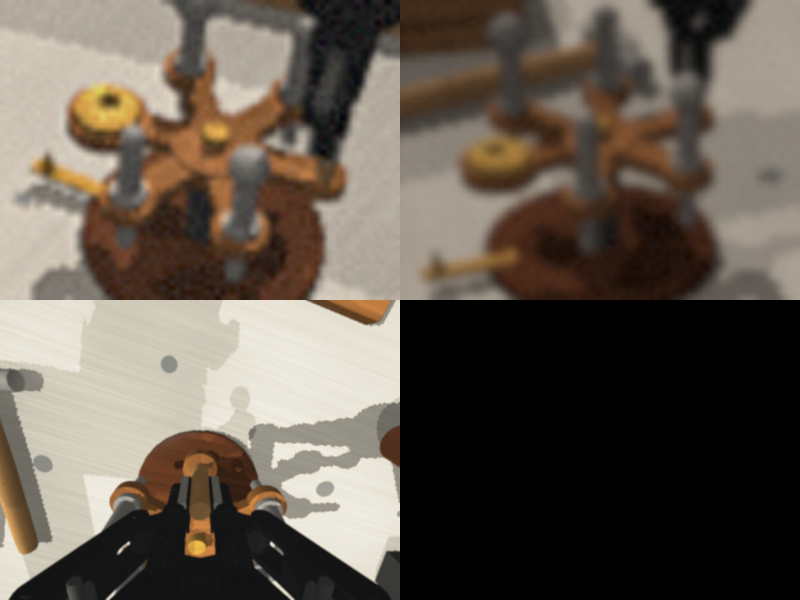

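The carousel turned: the empty place is now on the pointer's side, at scene (278,166), side (239,178). The pointer is at scene (266,177), side (227,200). I'll compute the remaining angle.

```bash
python3 - <<'E'
from h import *
s,d=P('scene'),P('side')
ax=np.array([.573,.163])
an=lambda v:np.degrees(np.arctan2(v[1],v[0]))%360
pl1=onz(s,277.8,166.3,.106);pl2=onz(d,239.3,178.3,.106)
pl0s=onz(s,307.9,188.7,.106);pl0d=onz(d,278.4,178.5,.106)
hs=onz(s,299.7,171.4,.11);hd=onz(d,340-400+220+0,0,.11) if 0 else None
# axis from foot disk centre not used; each view compared with own axis
# circle through pl0, rot 126.3 about axis: solve axis per view
t=np.radians(-126.3);R=np.array([[np.cos(t),-np.sin(t)],[np.sin(t),np.cos(t)]])
for n,a,b,po,pb in(('s',pl0s,pl1,onz(s,266,176.6,.032),onz(s,264.5,179.3,.012)),('d',pl0d,pl2,onz(d,227.3,199.4,.032),onz(d,226,202.5,.012))):
    c=np.linalg.solve(np.eye(2)-R,b[:2]-R@a[:2])
    print(n,'place',b.round(4),'axis',c.round(4),np.linalg.norm(b[:2]-c),'ang',an(b[:2]-c),'pointer',po.round(4),an(po[:2]-c),np.linalg.norm(po[:2]-c),pb.round(4))
print(hs)
E
```

```text
s place [0.5024 0.1394 0.106 ] axis [0.5744 0.1622] 0.0755530962940322 ang 197.6186214875727 pointer [0.4585 0.1341 0.032 ] 193.62017595973325 0.11931180652352111 [0.451  0.1355 0.012 ]
d place [0.5011 0.1399 0.106 ] axis [0.5731 0.1602] 0.07484961200425841 ang 195.75590792964513 pointer [0.4542 0.129  0.032 ] 194.68592335951712 0.1229675062104647 [0.4491 0.1403 0.012 ]
[0.57468601 0.1612872  0.11      ]
```

Emit:
step_arm([
  [0.001, -0.0025, 0, 0, 0, -0.035, 1],
  [0.0015, -0.005, 0, 0, 0, -0.07, 1],
  [0.0015, -0.005, 0, 0, 0, -0.07, 1],
  [0.0015, -0.005, 0, 0, 0, -0.07, 0],
  [0.0015, -0.005, 0, 0, 0, -0.07, 0],
  [0.0015, -0.005, 0, 0, 0, -0.07, 0],
  [0.0015, -0.005, 0.03, 0, 0, -0.07, 0],
  [0.0015, -0.005, 0.07, 0, 0, -0.07, 0],
  [0.0015, -0.005, 0.11, 0, 0, -0.07, 0],
  [0.0015, -0.005, 0.15, 0, 0, -0.07, 0],
])

```text
t: 6.3
position: [0.6433, 0.1796, 0.2827]
eef_rot: [3.141, 0.001, 0.257]
ft_force: [-0.4, 0.4, -0.4]
width: 0.0429
finger_force: 0.0
```

Emit:
step_arm([
  [-0.042, -0.01, 0, 0, 0, 0, 0],
  [-0.084, -0.021, 0, 0, 0, 0, 0],
  [-0.126, -0.031, -0.02, 0, 0, 0, 0],
  [-0.168, -0.042, -0.05, 0, 0, 0, 0],
  [-0.168, -0.042, -0.073, 0, 0, 0, 0],
  [-0.168, -0.042, -0.073, 0, 0, 0, 0],
  [-0.168, -0.042, -0.073, 0, 0, 0, 0],
])

```text
t: 7.0
position: [0.4765, 0.1379, 0.2091]
eef_rot: [3.141, -0.001, 0.257]
ft_force: [0.6, 1.0, 0.6]
width: 0.0428
finger_force: 0.0
```

```bash
python3 - <<'E'
from h import *
import pickle
s=ctrl.get_state();p=P('wrist');a=ctrl.camera('wrist');cv2.imwrite('pics/w3.png',a);pickle.dump((p,s),open('w3.pkl','wb'))
print(s['t'],s['position'],s['eef_rot'])
u,v=proj(p,(.501,.142,.106));print(u,v)
m=cv2.inRange(cv2.cvtColor(a,cv2.COLOR_BGR2HSV),(18,110,90),(35,255,255))
k,l,st,ce=cv2.connectedComponentsWithStats(m)
for i in range(1,k):
    if st[i,4]>40: print(st[i],ce[i])
x,y=int(u)-50,int(v)-38
cv2.imwrite('pics/v6.png',np.hstack([cv2.resize(a,(400,300)),cv2.resize(a[y:y+75,x:x+100],(400,300),interpolation=cv2.INTER_CUBIC)]))
print(x,y)
E
```

```text
7.0 [0.47647553 0.13793584 0.20909014] [ 3.14147507e+00 -5.62693801e-04  2.56702255e-01]
258.8114228556551 159.04012942832998
[244  57  22  24 412] [254.15048544  68.68203883]
[ 229  135   47   47 1702] [252.34253819 158.2132785 ]
[344 249  35  30 640] [357.975     263.9015625]
[503 283   9  25 153] [507.91503268 295.23529412]
208 121
```

View pics/v6.png

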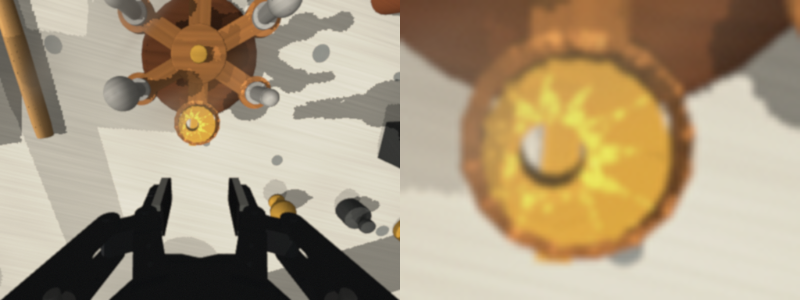

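The wrist view shows the bush disc at about (252,158.5) and 47 px wide. Its hole is clearly off-centre at about (246,159.5), and a sliver of the pointer shows just below the ring at (245,186). I'll fit both circles and convert.

```bash
python3 - <<'E'
from h import *
import pickle
p,s=pickle.load(open('w3.pkl','rb'));a=cv2.imread('pics/w3.png')
hsv=cv2.cvtColor(a,cv2.COLOR_BGR2HSV)
m=cv2.inRange(hsv,(19,120,130),(35,255,255))[125:195,215:290]
k,l,st,ce=cv2.connectedComponentsWithStats(m);i=1+st[1:,4].argmax();b=(l==i).astype(np.uint8)
cs,h=cv2.findContours(b,cv2.RETR_CCOMP,cv2.CHAIN_APPROX_NONE)
for c,hh in zip(cs,h[0]):
    if len(c)>15: print(hh[3],cv2.fitEllipse(c) , cv2.minEnclosingCircle(c))
pl=onz(p,252.2,158.4,.106);ho=onz(p,246.4,159.4,.106);hub=onz(p,254.2,68.7,.11)
print(pl,ho,(ho-pl)*1000,np.linalg.norm(ho-pl),hub,np.linalg.norm(pl[:2]-hub[:2]))
an=lambda v:np.degrees(np.arctan2(v[1],v[0]))%360
print('place ang',an(pl-hub),'tcp-rel',pl[:2]-s['position'][:2])
for z in(.01,.032):
  q=onz(p,245.5,185.5,z);print(z,q,an(q-hub),np.linalg.norm((q-hub)[:2]))
E
```

```text
-1 ((37.53569030761719, 33.681209564208984), (43.997310638427734, 45.05148696899414), 14.069400787353516) ((37.0811653137207, 33.68989181518555), 23.72142791748047)
0 ((27.853809356689453, 34.58363342285156), (11.71520709991455, 17.424205780029297), 144.66897583007812) ((29.33333396911621, 34.33333206176758), 8.975375175476074)
[0.50005604 0.14792083 0.106     ] [0.49783142 0.15275705 0.106     ] [-2.2246199   4.83621659  0.        ] 0.005323337729357352 [0.57236993 0.16488567 0.11      ] 0.07427721516677149
place ang 193.20283195785862 tcp-rel [0.02358051 0.00998499]
0.01 [0.44060957 0.14287489 0.01      ] 189.48378058154557 0.13358617315580382
0.032 [0.44813376 0.14393624 0.032     ] 189.57150769591684 0.12599009128567415
```

```bash
python3 - <<'E'
from h import *
import pickle
p=pickle.load(open('w1.pkl','rb'))
for n,f,pp,r,hub in(('w','w1.png',p,(185,130,50,50),(.5722,.1647)),('s','s0.png',P('scene'),(258,172,24,18),(.5744,.1622)),('s1','s1.png',P('scene'),(258,172,24,18),(.5744,.1622)),('d','d0.png',P('side'),(220,192,26,16),(.5731,.1602))):
    a=cv2.imread('pics/'+f);x,y,w,h=r
    m=cv2.inRange(cv2.cvtColor(a[y:y+h,x:x+w],cv2.COLOR_BGR2HSV),(15,90,70),(35,255,255))
    ys,xs=np.nonzero(m); pts=np.array([onz(pp,u+x,v+y,.012)[:2] for u,v in zip(xs,ys)])
    vx,vy,x0,y0=cv2.fitLine(pts.astype(np.float32),cv2.DIST_HUBER,0,.001,.001).ravel()
    t=(pts-[x0,y0])@[vx,vy]; e=np.array([x0,y0])+t.min()*np.array([vx,vy])*1
    far=pts[np.argmax(np.linalg.norm(pts-hub,axis=1))]
    an=lambda v:np.degrees(np.arctan2(v[1],v[0]))%360
    c=pts.mean(0)
    print(n,len(pts),'line',an((vx,vy))%180+180,'centroid',c.round(4),an(c-hub),'far',far.round(4),an(far-hub),np.linalg.norm(far-hub))
E
```

```text
w 406 line 187.4882 centroid [0.4758 0.148 ] 189.83852664576705 far [0.4408 0.1451] 188.4893419558898 0.13283881189768287
s 58 line 190.34686 centroid [0.4747 0.1495] 187.2783357207044 far [0.4427 0.1434] 188.14425324083874 0.1330095528049048
s1 50 line 189.32022 centroid [0.4702 0.1502] 186.5585745844891 far [0.4427 0.1434] 188.14425324083874 0.1330095528049048
d 47 line 193.08665 centroid [0.4784 0.1488] 186.87646395124634 far [0.4454 0.1378] 189.9490678901013 0.12967349209714518
```

Several pointer measurements agree on about 189° against the place at 193°, so the rack is still 4° to 5° short. I'll regrip the peg and turn a little more.

Emit:
step_arm([
  [0, 0, 0.073, 0, 0, 0, 0],
  [0.042, 0.01, 0.073, 0, 0, 0, 0],
  [0.084, 0.021, 0.073, 0, 0, 0, 0],
  [0.126, 0.031, 0.073, 0, 0, 0, 0],
  [0.168, 0.042, 0.06, 0, 0, 0, 0],
  [0.168, 0.042, 0.02, 0, 0, 0, 0],
  [0.168, 0.042, -0.03, 0, 0, 0, 0],
  [0.168, 0.042, -0.077, 0, 0, 0, 0],
  [0.168, 0.042, -0.077, 0, 0, 0, 0],
  [0.168, 0.042, -0.077, 0, 0, 0, 1],
])

```text
t: 8.05
position: [0.6448, 0.1801, 0.1331]
eef_rot: [3.142, -0.001, 0.257]
ft_force: [-0.2, -0.4, 0.4]
width: 0.0296
finger_force: 0.0
```

Emit:
step_arm([
  [0, 0, 0, 0, 0, 0, 1],
  [0, 0, 0, 0, 0, 0, 1],
  [0, 0, 0, 0, 0, 0, 1],
  [0.0005, -0.002, 0, 0, 0, -0.026, 1],
  [0.001, -0.004, 0, 0, 0, -0.052, 1],
  [0.0015, -0.006, 0, 0, 0, -0.078, 1],
  [0.0015, -0.006, 0, 0, 0, -0.078, 1],
  [0.0015, -0.006, 0, 0, 0, -0.078, 1],
])

```text
t: 8.85
position: [0.6466, 0.175, 0.135]
eef_rot: [-3.14, -0.005, 0.179]
ft_force: [-1.2, 5.3, 8.8]
width: 0.013
finger_force: 30.1
```

Emit:
step_arm([
  [0, 0, 0, 0, 0, 0, 0],
  [0, 0, 0, 0, 0, 0, 0],
  [0, 0, 0, 0, 0, 0, 0],
  [0, 0, 0.05, 0, 0, 0, 0],
  [0, 0, 0.1, 0, 0, 0, 0],
  [0, 0, 0.15, 0, 0, 0, 0],
  [-0.04, -0.011, 0.15, 0, 0, 0, 0],
  [-0.08, -0.023, 0.15, 0, 0, 0, 0],
  [-0.12, -0.034, 0.13, 0, 0, 0, 0],
  [-0.16, -0.046, 0.1, 0, 0, 0, 0],
])

```text
t: 9.85
position: [0.4853, 0.1278, 0.2329]
eef_rot: [3.141, -0.004, 0.179]
ft_force: [1.0, 0.6, -0.7]
width: 0.043
finger_force: 0.0
```

Emit:
step_arm([
  [-0.008, 0, -0.023, 0, 0, 0, 0],
  [-0.008, 0, -0.023, 0, 0, 0, 0],
  [-0.008, 0, -0.023, 0, 0, 0, 0],
])

```text
t: 10.15
position: [0.4793, 0.1283, 0.2101]
eef_rot: [3.142, -0.001, 0.179]
ft_force: [-0.3, 0.0, -0.1]
width: 0.0425
finger_force: 0.0
```

```bash
python3 - <<'E'
from h import *
import pickle
s=ctrl.get_state();p=P('wrist');a=ctrl.camera('wrist');cv2.imwrite('pics/w4.png',a);pickle.dump((p,s),open('w4.pkl','wb'))
print(s['t'],s['position'],s['eef_rot'])
m=cv2.inRange(cv2.cvtColor(a,cv2.COLOR_BGR2HSV),(18,110,90),(35,255,255))
k,l,st,ce=cv2.connectedComponentsWithStats(m)
for i in range(1,k):
    if st[i,4]>40: print(st[i],ce[i])
cv2.imwrite('pics/v7.png',np.hstack([cv2.resize(a[30:210,150:370],(400,327),interpolation=cv2.INTER_CUBIC),cv2.resize(a[110:200,200:310],(400,327),interpolation=cv2.INTER_CUBIC)]))
E
```

```text
10.15 [0.47928197 0.12832859 0.2100976 ] [ 3.14155163e+00 -1.12239692e-03  1.78754031e-01]
[221  59  23  24 411] [232.06082725  70.76642336]
[ 208  137   48   47 1520] [232.40592105 159.54342105]
[345 243  35  36 833] [360.8607443  260.19447779]
```

View pics/v7.png

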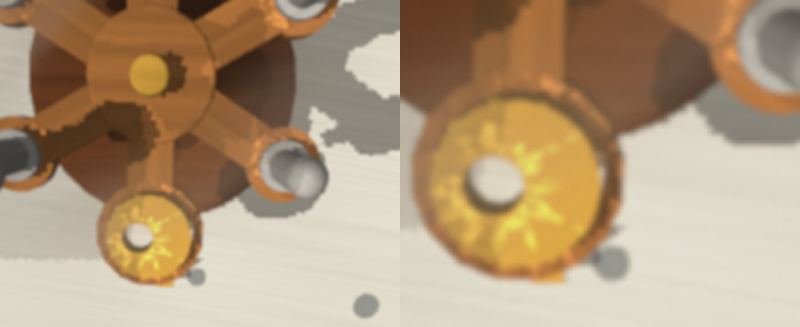

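```bash
python3 - <<'E'
from h import *
import pickle
p,s=pickle.load(open('w4.pkl','rb'));q,_=pickle.load(open('w3.pkl','rb'))
an=lambda v:np.degrees(np.arctan2(v[1],v[0]))%360
hub=onz(p,232.1,70.8,.11);pl=onz(p,231.7,160.2,.106);ho=onz(p,226.2,159.5,.106)
print(hub,pl,ho,(ho-pl)*1000,an(pl-hub),np.linalg.norm((pl-hub)[:2]))
for z in(.01,.02,.032):
  x=onz(p,240.7,186.5,z);print(z,x,an(x-hub),np.linalg.norm((x-hub)[:2]))
E
```

```text
[0.57238492 0.16485447 0.11      ] [0.49838844 0.15431639 0.106     ] [0.49814414 0.15932467 0.106     ] [-0.24429631  5.00827199  0.        ] 188.10517588225213 0.0747430949342446
0.01 [0.44113117 0.14188407 0.01      ] 189.92666699941762 0.13324858353740693
0.02 [0.44464777 0.14191922 0.02      ] 190.17901685445102 0.12977983563777898
0.032 [0.44886768 0.1419614  0.032     ] 190.5002245965978 0.12562086306978285
```

Emit:
step_arm([
  [0, -0.02, 0.03, 0, 0, 0, 0],
  [0.006, -0.068, 0.04, 0, 0, 0, 0],
  [0.013, -0.115, 0.04, 0, 0, 0, 0],
  [0.02, -0.162, 0.04, 0, 0, 0, 0],
  [0.027, -0.209, 0.04, 0, 0, 0, 0],
  [0.034, -0.256, 0.04, 0, 0, 0, 0],
  [0.041, -0.303, 0.03, 0, 0, 0, 0],
  [0.048, -0.35, 0.02, 0, 0, 0, 0],
  [0.056, -0.398, -0.01, 0, 0, 0, 0],
  [0.056, -0.398, -0.01, 0, 0, 0, 0],
])

```text
t: 11.2
position: [0.5345, -0.274, 0.1973]
eef_rot: [-3.141, 0.001, 0.175]
ft_force: [-0.1, 0.5, -0.0]
width: 0.0429
finger_force: 0.0
```

Emit:
step_arm([
  [0, 0, 0, 0, 0, 0, 0],
  [0, 0, 0, 0, 0, 0, 0],
])

```text
t: 11.4
position: [0.535, -0.2693, 0.2003]
eef_rot: [3.141, -0.001, 0.179]
ft_force: [-0.4, 0.5, 0.4]
width: 0.0425
finger_force: 0.0
```

```bash
python3 - <<'E'
from h import *
import pickle
s=ctrl.get_state();p=P('wrist');a=ctrl.camera('wrist');cv2.imwrite('pics/w5.png',a);pickle.dump((p,s),open('w5.pkl','wb'))
print(s['t'],s['position'],s['eef_rot'])
print(proj(p,(.5605,-.269,.115)),proj(p,(.5605,-.269,.06)),proj(p,(.543,-.207,.117)))
E
```

```text
11.4 [ 0.5350035  -0.26930904  0.2002904 ] [ 3.14083202e+00 -1.18476662e-03  1.79242988e-01]
(np.float64(261.1514410004698), np.float64(163.47018047919374)) (np.float64(260.10650743704775), np.float64(150.34091926828165)) (np.float64(184.81588921522558), np.float64(171.19754543655858))
```

View pics/w5.png

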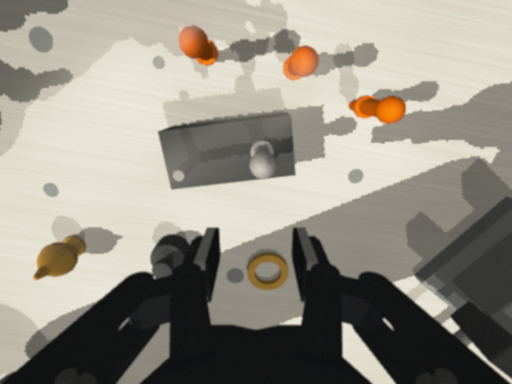

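The wrist view shows the steel ball head at about (262,163) with its collar behind at (261,148), in the right-hand hole of the block. The drift's top is at (178,175), and the orange look-alikes are outside the block.

```bash
python3 - <<'E'
from h import *
import pickle
p,s=pickle.load(open('w5.pkl','rb'));a=cv2.imread('pics/w5.png')
g=cv2.cvtColor(a,cv2.COLOR_BGR2GRAY)
r=g[125:190,235:290]
m=(r>95).astype(np.uint8)
k,l,st,ce=cv2.connectedComponentsWithStats(m)
for i in range(1,k):
    if st[i,4]>40: print(st[i]+[235,125,0,0,0],ce[i]+[235,125])
print(cv2.HoughCircles(cv2.resize(r,None,fx=4,fy=4,interpolation=cv2.INTER_CUBIC),cv2.HOUGH_GRADIENT,1,40,param1=80,param2=15,minRadius=46,maxRadius=66))
b=onz(p,262.3,163,.115);d=onz(p,178,175,.117)
print(b,d,np.linalg.norm((b-d)[:2]))
E
```

```text
[ 235  125   55   65 2210] [260.92669683 157.22941176]
[235 155  13   9  71] [240.08450704 158.25352113]
[[[111.5 167.5  50.4]]]
[ 0.56107068 -0.26987352  0.115     ] [ 0.53864542 -0.20165674  0.117     ] 0.071808219653429
```

Emit:
step_arm([
  [0.0255, -0.001, 0, 0, 0, 0, 0],
  [0.0255, -0.001, -0.04, 0, 0, 0, 0],
  [0.0255, -0.001, -0.08, 0, 0, 0, 0],
  [0.0255, -0.001, -0.11, 0, 0, 0, 0],
  [0.0255, -0.001, -0.125, 0, 0, 0, 0],
  [0.0255, -0.001, -0.125, 0, 0, 0, 0],
  [0.0255, -0.001, -0.125, 0, 0, 0, 1],
  [0.0255, -0.001, -0.125, 0, 0, 0, 1],
  [0.0255, -0.001, -0.125, 0, 0, 0, 1],
  [0.0255, -0.001, -0.125, 0, 0, 0, 1],
], force=60)

```text
t: 12.45
position: [0.5609, -0.2714, 0.0762]
eef_rot: [3.139, -0.003, 0.179]
ft_force: [-1.9, -0.3, 7.1]
width: 0.0182
finger_force: 58.1
```

Emit:
step_arm([
  [0, 0, 0, 0, 0, 0, 1],
  [0, 0, 0, 0, 0, 0, 1],
])

```text
t: 12.65
position: [0.5609, -0.2714, 0.0762]
eef_rot: [3.139, -0.003, 0.179]
ft_force: [-0.1, 0.7, 7.2]
width: 0.0184
finger_force: 58.1
```

The opening reads 18.4 mm on a 16 mm grip, so the pads may be catching the ball's underside. I'll regrip a little lower.

Emit:
step_arm([
  [0, 0, 0, 0, 0, 0, 0.2],
  [0, 0, 0, 0, 0, 0, 0.2],
  [0, 0, -0.004, 0, 0, 0, 0.2],
  [0, 0, -0.004, 0, 0, 0, 0.2],
  [0, 0, -0.004, 0, 0, 0, 1],
  [0, 0, -0.004, 0, 0, 0, 1],
  [0, 0, -0.004, 0, 0, 0, 1],
  [0, 0, -0.004, 0, 0, 0, 1],
], force=60)

```text
t: 13.45
position: [0.5599, -0.271, 0.0703]
eef_rot: [3.141, -0.0, 0.179]
ft_force: [0.4, -0.9, 2.4]
width: 0.0152
finger_force: 44.4
```

Emit:
step_arm([
  [0, 0, 0.01, 0, 0, 0, 1],
  [0, 0, 0.03, 0, 0, 0, 1],
  [0, 0, 0.07, 0, 0, 0, 1],
  [0, 0, 0.11, 0, 0, 0, 1],
  [0, 0, 0.15, 0, 0, 0, 1],
  [0, 0, 0.19, 0, 0, 0, 1],
  [-0.006, 0.043, 0.19, 0, 0, 0, 1],
  [-0.012, 0.086, 0.19, 0, 0, 0, 1],
  [-0.018, 0.129, 0.19, 0, 0, 0, 1],
  [-0.024, 0.172, 0.19, 0, 0, 0, 1],
])

```text
t: 14.45
position: [0.5349, -0.097, 0.2605]
eef_rot: [-3.141, 0.0, 0.179]
ft_force: [0.9, 0.2, -2.2]
width: 0.0161
finger_force: 46.2
```

Emit:
step_arm([
  [-0.006, 0.043, 0, 0, 0, 0, 1],
  [-0.012, 0.086, 0, 0, 0, 0, 1],
  [-0.018, 0.129, 0, 0, 0, 0, 1],
  [-0.024, 0.172, 0, 0, 0, 0, 1],
  [-0.03, 0.215, 0, 0, 0, 0, 1],
  [-0.038, 0.258, 0, 0, 0, 0, 1],
  [-0.038, 0.258, 0, 0, 0, 0, 1],
  [-0.038, 0.258, 0, 0, 0, 0, 1],
])

```text
t: 15.25
position: [0.4973, 0.1598, 0.2603]
eef_rot: [3.142, 0.0, 0.181]
ft_force: [0.4, 0.1, -2.6]
width: 0.0155
finger_force: 46.2
```

```bash
python3 - <<'E'
from h import *
import pickle
s=ctrl.get_state();p=P('wrist');a=ctrl.camera('wrist');cv2.imwrite('pics/w6.png',a);pickle.dump((p,s),open('w6.pkl','wb'))
print(s['t'],s['position'],s['eef_rot'],s['ft_force'],s['width'])
x,y,z=s['position']
for h in(.095,.042,.036,0): print(h,np.round(proj(p,(x,y,z-.0503+h)),1))
cv2.imwrite('pics/v9.png',np.hstack([cv2.resize(a,(400,300)),cv2.resize(a[180:300,180:340],(400,300),interpolation=cv2.INTER_CUBIC)]))
E
```

```text
15.25 [0.4972625  0.15983914 0.26031627] [3.14150088e+00 3.94523907e-04 1.80828138e-01] [ 0.4149486   0.05230902 -2.64032221] 0.015499676377946891
0.095 [256.6 300.5]
0.042 [256.3 235.9]
0.036 [256.3 231.1]
0 [256.2 207.7]
```

View pics/v9.png

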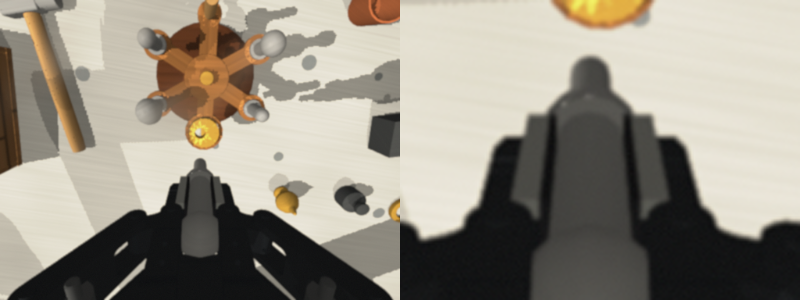

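The view shows the punch upright in the fingers, foot tip near (256,204), within about 1 mm of where it should be. The bush lies ahead with its hole left of centre. I'll lower over the measured hole.

Emit:
step_arm([
  [-0.0005, -0.0005, -0.03, 0, 0, 0, 1],
  [-0.0005, -0.0005, -0.06, 0, 0, 0, 1],
  [-0.0005, -0.0005, -0.085, 0, 0, 0, 1],
  [-0.0005, -0.0005, -0.095, 0, 0, 0, 1],
  [-0.0005, -0.0005, -0.098, 0, 0, 0, 1],
  [-0.0005, -0.0005, -0.1, 0, 0, 0, 1],
  [-0.0005, -0.0005, -0.1, 0, 0, 0, 1],
])

```text
t: 16.0
position: [0.4978, 0.1586, 0.161]
eef_rot: [-3.142, -0.001, 0.178]
ft_force: [0.0, 0.3, -2.1]
width: 0.015
finger_force: 46.2
```

Emit:
step_arm([
  [0, 0, -0.001, 0, 0, 0, 1],
  [0, 0, -0.002, 0, 0, 0, 1],
  [0, 0, -0.003, 0, 0, 0, 1],
  [0, 0, -0.004, 0, 0, 0, 1],
  [0, 0, -0.005, 0, 0, 0, 1],
  [0, 0, -0.006, 0, 0, 0, 1],
  [0, 0, -0.006, 0, 0, 0, 1],
])

```text
t: 16.7
position: [0.4972, 0.1587, 0.154]
eef_rot: [-3.142, 0.0, 0.179]
ft_force: [-0.3, 0.6, -1.2]
width: 0.0158
finger_force: 46.2
```

Emit:
step_arm([
  [0, 0, -0.001, 0, 0, 0, 1],
  [0, 0, -0.002, 0, 0, 0, 1],
  [0, 0, -0.002, 0, 0, 0, 1],
])

```text
t: 17.0
position: [0.4972, 0.1587, 0.152]
eef_rot: [3.142, 0.0, 0.179]
ft_force: [0.1, 0.1, -2.1]
width: 0.0157
finger_force: 46.2
```

Emit:
step_arm([
  [0, 0, -0.001, 0, 0, 0, 1],
  [0, 0, -0.002, 0, 0, 0, 1],
  [0, 0, -0.003, 0, 0, 0, 1],
  [0, 0, -0.004, 0, 0, 0, 1],
  [0, 0, -0.004, 0, 0, 0, 1],
])

```text
t: 17.5
position: [0.4972, 0.1587, 0.148]
eef_rot: [3.142, 0.0, 0.179]
ft_force: [0.8, -0.1, -1.4]
width: 0.0157
finger_force: 46.2
```

Emit:
step_arm([
  [0, 0, -0.002, 0, 0, 0, 1],
  [0, 0, -0.004, 0, 0, 0, 1],
  [0, 0, -0.006, 0, 0, 0, 1],
  [0, 0, -0.008, 0, 0, 0, 1],
  [0, 0, -0.01, 0, 0, 0, 1],
  [0, 0, -0.01, 0, 0, 0, 1],
])

```text
t: 18.1
position: [0.4972, 0.1587, 0.1378]
eef_rot: [-3.142, 0.0, 0.179]
ft_force: [0.6, 0.2, -2.7]
width: 0.0154
finger_force: 46.2
```

Emit:
step_arm([
  [0, 0, -0.002, 0, 0, 0, 1],
  [0, 0, -0.004, 0, 0, 0, 1],
  [0, 0, -0.006, 0, 0, 0, 1],
  [0, 0, -0.008, 0, 0, 0, 1],
  [0, 0, -0.01, 0, 0, 0, 1],
  [0, 0, -0.011, 0, 0, 0, 1],
  [0, 0, -0.011, 0, 0, 0, 1],
])

```text
t: 18.8
position: [0.4972, 0.1587, 0.1269]
eef_rot: [3.142, 0.0, 0.179]
ft_force: [-0.6, -0.9, -2.3]
width: 0.0157
finger_force: 46.2
```

Emit:
step_arm([
  [0, 0, -0.001, 0, 0, 0, 1],
  [0, 0, -0.002, 0, 0, 0, 1],
  [0, 0, -0.003, 0, 0, 0, 1],
  [0, 0, -0.004, 0, 0, 0, 1],
  [0, 0, -0.005, 0, 0, 0, 1],
  [0, 0, -0.006, 0, 0, 0, 1],
  [0, 0, -0.007, 0, 0, 0, 1],
  [0, 0, -0.008, 0, 0, 0, 1],
  [0, 0, -0.008, 0, 0, 0, 1],
])

```text
t: 19.7
position: [0.4973, 0.1587, 0.1191]
eef_rot: [-3.142, 0.0, 0.179]
ft_force: [-0.7, -0.4, 0.4]
width: 0.0158
finger_force: 46.3
```

Emit:
step_arm([
  [0, 0, 0, 0, 0, 0, 1],
  [0, 0, 0, 0, 0, 0, 1],
  [0, 0, 0, 0, 0, 0, 1],
  [0, 0, 0, 0, 0, 0, 0.5],
  [0, 0, 0, 0, 0, 0, 0],
  [0, 0, 0, 0, 0, 0, 0],
  [0, 0, 0, 0, 0, 0, 0],
  [0, 0, 0, 0, 0, 0, 0],
])

```text
t: 20.5
position: [0.4973, 0.1587, 0.1191]
eef_rot: [3.142, -0.0, 0.179]
ft_force: [-0.4, 0.4, -0.3]
width: 0.0427
finger_force: 0.0
```

Emit:
step_arm([
  [0, 0, 0.02, 0, 0, 0, 0],
  [0, 0, 0.05, 0, 0, 0, 0],
  [0, 0, 0.09, 0, 0, 0, 0],
  [-0.03, 0, 0.12, 0, 0, 0, 0],
  [-0.06, -0.01, 0.12, 0, 0, 0, 0],
  [-0.06, -0.01, 0.12, 0, 0, 0, 0],
])

```text
t: 21.1
position: [0.4349, 0.1482, 0.2398]
eef_rot: [3.142, -0.0, 0.179]
ft_force: [0.3, 0.6, -0.4]
width: 0.0427
finger_force: 0.0
```

```bash
python3 - <<'E'
from h import *
s=ctrl.get_state();p=P('wrist');w=ctrl.camera('wrist');a=ctrl.camera('scene');b=ctrl.camera('side')
print(s['t'],s['position'],s['ft_force'])
pl=np.array([.4984,.1543]);X=(.4975,.1593)
for n,pp in(('w',p),('s',P('scene')),('d',P('side'))):
  print(n,[np.round(proj(pp,(*X,z)),1).tolist() for z in(.165,.108)])
c=lambda im,x,y:cv2.resize(im[y:y+60,x:x+80],(400,300),interpolation=cv2.INTER_CUBIC)
cv2.imwrite('pics/v10.png',np.vstack([np.hstack([c(a,240,130),c(b,205,140)]),np.hstack([cv2.resize(w,(400,300)),cv2.resize(b,(400,300))])]))
E
```

```text
21.1 [0.43488608 0.14824648 0.23984225] [ 0.30234285  0.5811123  -0.40502088]
w [[256.6, 117.4], [256.4, 112.3]]
s [[281.0, 149.2], [280.2, 161.9]]
d [[236.8, 160.5], [237.7, 175.1]]
```

View pics/v10.png

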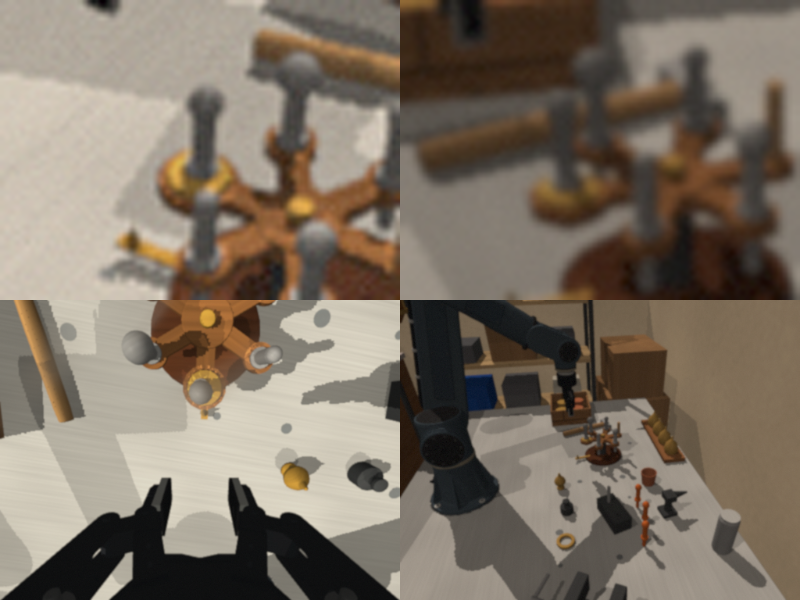

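The punch hangs upright in the bush with its collar flat on it, at scene crop (205,175) and side crop (563,185). The wrist view shows the pointer in line just beyond the bush at (204,412). The bystanders are in place and the arm is clear, so I'm handing in.

```bash
python3 -c "
from bench import ctrl
print(ctrl.close_job())"
```

```text
the job is handed in; nothing more can be done
None
```

I turned the empty place to the pointer, lowered the collared punch until its collar sat home on the bush, and released it. The last images show it hanging upright with the other things in place, and I handed the job in at about 21 s of the 72 s; the hand-in returned no verdict.

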